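Lay out the cast jewels and hold the curing lamp over them

TASK

The cast-resin jewels lie heaped in the shallow curing tray: spread them over the tray floor in a single layer, each lying flat and about a finger's width clear of its neighbours, so that the light reaches all of them. Then take the UV lamp by its handle, carry it over the row of cardboard tubes without disturbing them or the funnel, and bring it to a stop level, centred and squared up over the tray, hovering about 2 cm above the rim without ever touching the tray or the jewels. Finish while still holding the lamp there, steady in the gripper: do not put it down or let go.

Things in the scene. Friction and masses are not known exactly. Their poses are not given: they have to be found in the camera images.
- tray: shallow open rectangular sheet-metal tray, 230 long (its x) by 160 wide (its y) outside, rim 18 above the table, walls and floor 3 thick (inside 224 by 154, floor 3 above the table); fixed to the table. Origin: centre of its underside, z up
- jewel1: one of five identical amber cast-resin jewels: round discs with bevelled edges, 36 in diameter and 22 thick, flat faces 31 across, straight upright rim band 14 high at half thickness, 24 g. They start in a heap about in the middle of the tray: three on the floor all but touching in a triangle, a fourth on top of these, a fifth on the fourth. Origin: its centre; z is the disc's axis
- jewel2: one of five identical amber cast-resin jewels: round discs with bevelled edges, 36 in diameter and 22 thick, flat faces 31 across, straight upright rim band 14 high at half thickness, 24 g. They start in a heap about in the middle of the tray: three on the floor all but touching in a triangle, a fourth on top of these, a fifth on the fourth. Origin: its centre; z is the disc's axis
- jewel3: one of five identical amber cast-resin jewels: round discs with bevelled edges, 36 in diameter and 22 thick, flat faces 31 across, straight upright rim band 14 high at half thickness, 24 g. They start in a heap about in the middle of the tray: three on the floor all but touching in a triangle, a fourth on top of these, a fifth on the fourth. Origin: its centre; z is the disc's axis
- jewel4: one of five identical amber cast-resin jewels: round discs with bevelled edges, 36 in diameter and 22 thick, flat faces 31 across, straight upright rim band 14 high at half thickness, 24 g. They start in a heap about in the middle of the tray: three on the floor all but touching in a triangle, a fourth on top of these, a fifth on the fourth. Origin: its centre; z is the disc's axis
- jewel5: one of five identical amber cast-resin jewels: round discs with bevelled edges, 36 in diameter and 22 thick, flat faces 31 across, straight upright rim band 14 high at half thickness, 24 g. They start in a heap about in the middle of the tray: three on the floor all but touching in a triangle, a fourth on top of these, a fifth on the fourth. Origin: its centre; z is the disc's axis
- lamp: hand-held UV LED flood lamp, about 0.75 kg, lying light-face down on the table across the tubes from the tray: flat grey housing 230 long (its x) by 160 wide (its y), 32 high (fins to 41), a bracket at each end of its length carrying a grip bar over its middle. Same outline as the tray; either way round is right. Origin: centre of the underside (light face), z up
- lamp_grip (a point): middle of the lamp's grip bar, 90 straight above the underside's centre; the bar runs 145 along the lamp's x, is 24 wide (lamp's y) and 26 high, with free space of 36 between it and the fins below
- tube1: cut kraft cardboard tube standing upright, plugged, 58 in diameter, 140 high, loose (0.12 kg); one of three in a row along x that parts the table between lamp and tray. Leave standing where it is. Origin: centre of its foot
- tube2: cut kraft cardboard tube standing upright, plugged, 58 in diameter, 140 high, loose (0.12 kg); one of three in a row along x that parts the table between lamp and tray. Leave standing where it is. Origin: centre of its foot
- tube3: cut kraft cardboard tube standing upright, plugged, 58 in diameter, 140 high, loose (0.12 kg); one of three in a row along x that parts the table between lamp and tray. Leave standing where it is. Origin: centre of its foot
- funnel: funnel standing on its wide mouth, 100 in diameter, 115 high, loose, beyond the tubes. Leave alone. Origin: centre of its foot
Things that resemble listed ones, but are neither listed nor needed, are in the scene too. Leave any blue or yellow look-alike of the jewel1 alone.

How it is judged:
On the way, in this order (a step that is already met when the one before it is completed fails the run):
1. all five jewels lie flat on the tray floor, apart from one another and at rest (z of each of jewel1, jewel2, jewel3, jewel4, jewel5 in the frame of tray below 0.018 m and angle between the z axis of each of jewel1, jewel2, jewel3, jewel4, jewel5 and the z axis of tray, either way round below 0.15 rad and x of jewel1 in the frame of tray between -0.112 and 0.112 m and y of jewel1 in the frame of tray between -0.077 and 0.077 m and x of jewel2 in the frame of tray between -0.112 and 0.112 m and y of jewel2 in the frame of tray between -0.077 and 0.077 m and x of jewel3 in the frame of tray between -0.112 and 0.112 m and y of jewel3 in the frame of tray between -0.077 and 0.077 m and x of jewel4 in the frame of tray between -0.112 and 0.112 m and y of jewel4 in the frame of tray between -0.077 and 0.077 m and x of jewel5 in the frame of tray between -0.112 and 0.112 m and y of jewel5 in the frame of tray between -0.077 and 0.077 m and horizontal distance between jewel1 and jewel2 above 0.043 m and horizontal distance between each of jewel1, jewel2 and jewel3 above 0.043 m and horizontal distance between each of jewel1, jewel2, jewel3 and jewel4 above 0.043 m and horizontal distance between each of jewel1, jewel2, jewel3, jewel4 and jewel5 above 0.043 m and linear speed of each of jewel1, jewel2, jewel3, jewel4, jewel5 below 0.02 m/s), for 0.1 s.
2. the lamp passes above the row of tubes (height (world z) of lamp above 0.14 m and (horizontal distance between lamp and tube1 below 0.11 m or horizontal distance between lamp and tube2 below 0.11 m or horizontal distance between lamp and tube3 below 0.11 m)), for 0.02 s.
At the end, for the whole second after the job is handed in: Lamp held in the fingers, still, level, face 8 to 40 mm above the tray rim, centred within 18 mm, square within 0.12 rad, touching neither tray nor jewels; jewels flat on the tray floor, centres over 43 mm apart; tubes and funnel within 20 mm of their places (all of step 1 and z of lamp in the frame of tray between 0.026 and 0.058 m and horizontal distance between lamp and tray below 0.018 m and angle between the x axis of lamp and the x axis of tray, either way round below 0.12 rad and angle between lamp's own z axis and vertical below 0.1 rad and contact force between the fingers and lamp above 2 N and contact force between lamp and tray below 0.1 N and linear speed of lamp below 0.02 m/s and angular speed of lamp below 0.1 rad/s and contact force between lamp and jewel1 below 0.1 N and contact force between lamp and jewel2 below 0.1 N and contact force between lamp and jewel3 below 0.1 N and contact force between lamp and jewel4 below 0.1 N and contact force between lamp and jewel5 below 0.1 N and distance of each of tube1, tube2, tube3, funnel from where it was at the start of the episode below 0.02 m and angle between each of tube1, tube2, tube3's own z axis and vertical below 0.15 rad); the arm keeps its last pose, push and grip.
It fails at once if a tube or the funnel is pushed more than 20 mm or a tube is tipped (distance of any of tube1, tube2, tube3, funnel from where it was at the start of the episode above 0.02 m or angle between any of tube1, tube2, tube3's own z axis and vertical above 0.15 rad).
It fails at once if the lamp touches the tray or a jewel (contact force between lamp and tray above 0.5 N or contact force between lamp and jewel1 above 0.5 N or contact force between lamp and jewel2 above 0.5 N or contact force between lamp and jewel3 above 0.5 N or contact force between lamp and jewel4 above 0.5 N or contact force between lamp and jewel5 above 0.5 N).
It also fails if it takes over 72 s, if anything falls off the work surface, if the arm or the gripper's body presses on something with over 40 N, if the wrist force passes 120 N, or if a joint passes its speed limit or range.

ROBOT

A 7-joint arm with a two-finger parallel gripper is mounted at the origin on the work surface. World frame = base frame: x ahead of the robot, y to its left, z up, the work surface at z = 0. Lengths are in m, angles in rad, forces in N, time in s.
With the tool pointing down it reaches from about 0.4 to 0.9 m from the base axis. Payload 5.6 kg.
Tool frame: the origin (TCP) lies midway between the tips of the shut fingers; the grasp point (between the pads) lies 19 mm behind it; z points along the fingers, y is the line along which they close (so a half turn about z gives the same grasp; the last joint's range is limited). The gripper opens to 92 mm and grips with 3 to 60 N. Pads are 20 mm wide; open, the fingers measure 128 mm over their backs; the gripper's body (75 mm by 189 mm) begins 69 mm behind the grasp point.
Start: joints at [1.072, 0.468, -0.012, 1.603, 0.006, 1.071, -0.056], TCP at [0.286, -0.584, 0.215] pointing down, gripper open.
Joint ranges: [-2.53, 2.53], [-0.31, 2.02], [-1.57, 1.55], [0.28, 2.44], [-1.29, 4.43], [0.15, 1.84], [-2.92, 2.92]. Speed limits (rad/s): [2.57, 2.57, 3.14, 3.14, 3.14, 3.14, 3.14].

INTERFACE

Orientations are given as a 3x3 rotation matrix whose columns are the frame's x, y, z axes.
In Python, from station import env, effector, solver, viewer, workorder, search_frame, tip_of gives the robot as it stands. Calls block until the motion is done:
- env.reach(position, orientation): joint-space move of the TCP to a pose.
- env.movel(position, frame=None, rate=0.15): straight line of the TCP; frame=None keeps the orientation; rate is the mean speed in m/s.
- env.goto_joints(angles): joint-space move.
- effector.release() and effector.grasp(squeeze=None): open the fingers fully, or close them until they stop; squeeze is the grip in N (None keeps the last).
- env.pause(seconds).
- solver.inverse_kinematics(position, orientation): joint angles nearest the present ones, or None.
- env.sense(): the state.
- viewer.read_camera(name): name is "side" or "top"; returns (picture, depth): 420x560x3 uint8, red, green, blue; 420x560 float32, m along the optical axis (not along the pixel's ray), 0 where there is no reading.
- viewer.camera_info(name): a dict with "intrinsics" (3x3 intrinsics, pixels), "dist_coeffs" ([k1, k2, p1, p2, k3] as OpenCV has them; the pictures are not rectified), "eye" and "rotation" of the camera in the world. Camera axes: x right, y up, looking along -z (the intrinsics and any distortion apply to the point x, -y, -z); pixel columns grow to the right and rows downward; lengths in m; the calibration is good to about 2 mm. A picture is of the moment at which its call begins. camera_info takes no time and is no camera call.
A pose or a line that the arm cannot do raises env.PlanningError and nothing moves.
- workorder.finish_job(): hands the job in; it is judged then, once.
Trained networks look in the newest picture that a camera, given by its name, has taken for a name from the list of things; names that differ only in an ending like _2 or _b are one class to them, and where a whole thing is asked for, a point or a joint stands for the part that bears it (a point fixed in the world has none). Each returns a list of dicts, best first, with "score" (0 to 1); they miss things now and then, are a little off and sometimes report something else, mostly with a low value. They report only what shows in the picture. A call takes as long as a camera call. They do not tell look-alikes from the thing itself.
- search_frame(camera, name): "at" ([x, y, z] in m, in world coordinates, good to about 4 mm: the middle of the surface that is visible of it).
- tip_of(camera, name): "at" ([x, y, z] in m, in world coordinates, good to about 4 mm: a listed point, or the origin of a listed thing).
The state is a dict: "t": time; "joint_positions": joint angles; "joint_velocities": joint speeds; "tau": joint torques, N m; "ee_pos": TCP position; "tcp_rot": TCP orientation; "wrist_force": force on the tool from outside, world axes, zero at the start; "moment": the same for the moment, N m; "gripper_width": finger opening in m; "grasp_force": force on a finger pad.
Only numpy, scipy, OpenCV 4.12 (cv2) and the standard library are available. Lean on these libraries where they do the work, as an engineer would, in place of code of your own. Each camera call takes 0.05 s, during which the arm holds its last target. There are 200 camera calls.

## Working session

There is one attempt and no reset: what is moved stays moved. The work goes in short steps, each a Python script; the robot and the scene stay as the last script left them, time stands still between calls to the robot, and variables do not carry over. Pictures are saved under pics/ and viewed, at most 10 in all, crops included, and the job is handed in when it is done.

```bash
mkdir -p pics; ls; cat > h.py <<'E'
import numpy as np, cv2
from station import env, effector, solver, viewer, workorder, search_frame, tip_of
def snap(cam,fn=None):
    im,d=viewer.read_camera(cam)
    if fn: cv2.imwrite('pics/'+fn,im[:,:,::-1])
    return im,d
def cloud(cam,d):
    ci=viewer.camera_info(cam);K=np.array(ci['intrinsics'],float)
    h,w=d.shape;u,v=np.meshgrid(np.arange(w),np.arange(h))
    p=cv2.undistortPoints(np.stack([u,v],-1).reshape(-1,1,2).astype(float),K,np.array(ci['dist_coeffs'],float)).reshape(h,w,2)
    c=np.stack([p[...,0]*d,-p[...,1]*d,-d],-1)
    return c@np.array(ci['rotation']).T+np.array(ci['eye'])
def proj(cam,P):
    ci=viewer.camera_info(cam);q=(np.atleast_2d(P)-np.array(ci['eye']))@np.array(ci['rotation'])
    q=q*[1,-1,-1]
    return cv2.projectPoints(q,np.zeros(3),np.zeros(3),np.array(ci['intrinsics'],float),np.array(ci['dist_coeffs'],float))[0][:,0]
E
python3 - <<'E'
from h import *
for c in ('side','top'):
    snap(c,c+'0.png'); ci=viewer.camera_info(c); print(c,np.round(ci['eye'],3),np.round(ci['rotation'],2).tolist())
    for n in ('tray','jewel1','lamp','lamp_grip','tube1','funnel'):
        for r in tip_of(c,n)[:6]: print(' ',n,round(r['score'],2),np.round(r['at'],3),proj(c,r['at']).round()[0])
print(env.sense()['t'])
E
```

```text
pics
side [0.468 0.871 0.657] [[-1.0, 0.05, -0.08], [-0.1, -0.53, 0.84], [0.0, 0.85, 0.53]]
  tray 0.87 [ 0.525  0.239 -0.004] [280. 335.]
  jewel1 0.87 [0.517 0.228 0.058] [285. 306.]
  jewel1 0.8 [0.546 0.08  0.016] [277. 272.]
  jewel1 0.78 [0.322 0.21  0.012] [390. 325.]
  jewel1 0.67 [0.501 0.219 0.013] [293. 321.]
  jewel1 0.49 [0.541 0.214 0.01 ] [273. 319.]
  jewel1 0.48 [0.522 0.226 0.039] [282. 312.]
  lamp 0.67 [ 0.542 -0.259  0.001] [291. 199.]
  lamp_grip 0.88 [ 0.54  -0.256  0.09 ] [292. 170.]
  tube1 0.85 [ 0.645 -0.008  0.001] [238. 250.]
  tube1 0.76 [ 0.43  -0.009 -0.   ] [332. 256.]
  tube1 0.76 [ 0.561  0.003 -0.005] [274. 257.]
  funnel 0.75 [ 0.768  0.022 -0.002] [183. 256.]
  funnel 0.46 [ 0.543 -0.258 -0.001] [290. 199.]
top [ 0.407 -0.004  0.952] [[0.01, 0.99, -0.16], [-1.0, 0.01, 0.02], [0.02, 0.16, 0.99]]
  tray 0.81 [0.524 0.245 0.005] [150. 229.]
  jewel1 0.85 [0.323 0.215 0.009] [160. 329.]
  jewel1 0.76 [0.521 0.23  0.059] [151. 228.]
  jewel1 0.65 [0.5   0.22  0.012] [160. 240.]
  jewel1 0.61 [0.549 0.079 0.013] [230. 218.]
  jewel1 0.59 [0.529 0.251 0.014] [146. 226.]
  jewel1 0.54 [0.525 0.231 0.034] [153. 227.]
  lamp 0.64 [ 0.54  -0.258 -0.002] [392. 225.]
  lamp_grip 0.85 [ 0.542 -0.257  0.085] [403. 218.]
  tube1 0.79 [0.562 0.001 0.003] [268. 212.]
  tube1 0.72 [ 0.647 -0.01   0.001] [274. 173.]
  tube1 0.62 [ 0.43  -0.011  0.002] [273. 277.]
  tube1 0.27 [ 0.542 -0.261  0.086] [405. 217.]
  funnel 0.93 [0.771 0.024 0.002] [258. 117.]
0.7
```

View pics/top0.png

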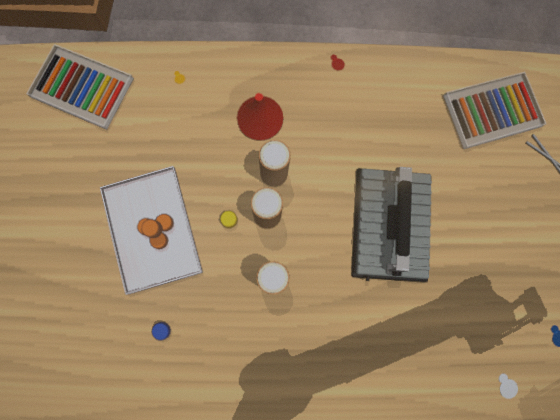

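View pics/side0.png

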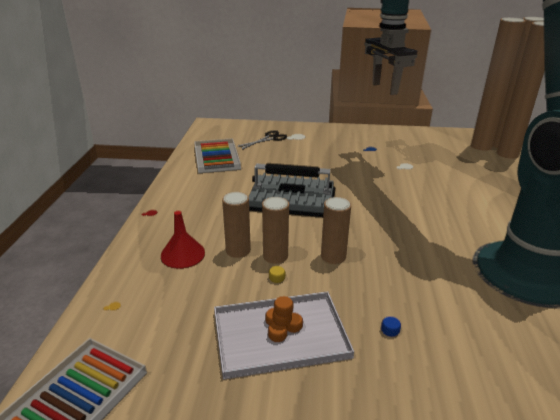

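```bash
cat >> h.py <<'E'
def jewels(im,P,rng=((.38,.68),(.12,.36))):
    """amber mask inside the tray region"""
    h=cv2.cvtColor(im,cv2.COLOR_RGB2HSV)
    return h
E
python3 - <<'E'
from h import *
for c in ('top','side'):
    im,d=snap(c);P=cloud(c,d);h=cv2.cvtColor(im,cv2.COLOR_RGB2HSV)
    for q in [(.521,.230,.059),(.5,.22,.012),(.323,.215,.01),(.549,.079,.013)]:
        u,v=proj(c,q)[0].astype(int);print(c,q,h[v,u],im[v,u],P[v,u].round(3),d[v,u])
    # tray: rim points
    x,y,z=P[...,0],P[...,1],P[...,2]
    m=(abs(x-.524)<.16)&(abs(y-.24)<.13)&(z>.010)&(z<.03)&(d>0)
    s=h[...,1]; print('rim pts',m.sum())
    m&=(s<90)
    pts=P[m][:,:2].astype(np.float32); print(len(pts),cv2.minAreaRect(pts), np.percentile(P[m][:,2],[5,50,95]).round(4))
    # lamp bar
    m=(abs(x-.541)<.16)&(abs(y+.257)<.13)&(z>.075)&(z<.13)
    pts=P[m][:,:2].astype(np.float32);print('bar',len(pts),cv2.minAreaRect(pts),np.percentile(P[m][:,2],[5,50,95]).round(4))
    m=(abs(x-.541)<.18)&(abs(y+.257)<.15)&(z>.02)&(z<.15)
    pts=P[m][:,:2].astype(np.float32);print('lamp',cv2.minAreaRect(pts))
    for zc in (.059,):
        m=(abs(x-.52)<.05)&(abs(y-.23)<.05)&(z>.052)
        print('top jewel',m.sum(),P[m].mean(0).round(4),P[m].max(0).round(3),P[m].min(0).round(3))
E
```

```text
top (0.521, 0.23, 0.059) [ 13 177 174] [174 104  53] [0.52  0.227 0.071] 0.88382906
top (0.5, 0.22, 0.012) [ 13 165 158] [158 101  56] [0.5   0.217 0.027] 0.9244901
top (0.323, 0.215, 0.01) [113 154 146] [ 58  79 146] [0.326 0.214 0.021] 0.90330064
top (0.549, 0.079, 0.013) [ 27 181 180] [180 169  52] [0.549 0.08  0.021] 0.9394193
rim pts 1201
772 ((0.5240632891654968, 0.2430061399936676), (0.2314472794532776, 0.1620294153690338), 17.370800018310547) [0.0111 0.0172 0.021 ]
bar 1495 ((0.5401638746261597, -0.2563914954662323), (0.02638385072350502, 0.19938237965106964), 86.04407501220703) [0.0888 0.1008 0.105 ]
lamp ((0.5348320603370667, -0.25551122426986694), (0.14779891073703766, 0.22899532318115234), 86.3430404663086)
top jewel 286 [0.5188 0.2273 0.0678] [0.535 0.246 0.073] [0.503 0.211 0.053]
side (0.521, 0.23, 0.059) [ 13 198 143] [143  81  32] [0.522 0.239 0.067] 0.8518453
side (0.5, 0.22, 0.012) [ 13 197 128] [128  73  29] [0.5   0.231 0.025] 0.8789933
side (0.323, 0.215, 0.01) [110 199 110] [ 24  52 110] [0.326 0.225 0.022] 0.87157315
side (0.549, 0.079, 0.013) [ 23 182 170] [170 143  49] [0.55  0.089 0.022] 1.0045964
rim pts 1821
1237 ((0.5243102312088013, 0.24309824407100677), (0.2304706871509552, 0.16453412175178528), 17.26185417175293) [0.0107 0.0156 0.0196]
bar 729 ((0.5410104393959045, -0.2555622160434723), (0.030635608360171318, 0.19866380095481873), 86.74432373046875) [0.0814 0.0961 0.1045]
lamp ((0.5406504273414612, -0.257101833820343), (0.15740597248077393, 0.21784208714962006), 86.5817642211914)
top jewel 321 [0.5198 0.2349 0.0655] [0.537 0.248 0.072] [0.504 0.211 0.052]
```

The top view shows the tray at (150,229), with the heap of orange jewels at (150,228), (164,222) and (158,240). The lamp is at (392,225), the tubes at (274,155), (267,203) and (273,277), and the funnel at (258,117).

Look-alikes: the orange discs inside the tray fit "amber, heaped in the tray". The blue disc at (160,330) and the yellow disc at (229,218) don't, so I leave them alone. The side view shows the same heap at (284,318), with one jewel on top of another. I'll confirm in one enlarged crop.

```bash
cat >> h.py <<'E'
TR=np.array([.5242,.2430]);YAW=np.deg2rad(17.3)
ex=np.array([np.cos(YAW),np.sin(YAW)]);ey=np.array([-ex[1],ex[0]])
def t2w(a): return TR+a[0]*ex+a[1]*ey
def w2t(p): d=np.asarray(p)[:2]-TR; return np.array([d@ex,d@ey])
def ori(ang):
    """tool down, closing line at world angle ang; half turn nearest the present pose"""
    y=np.array([np.cos(ang),np.sin(ang),0]);cur=np.array(env.sense()['tcp_rot'])[:,1]
    if y@cur<0: y=-y
    z=np.array([0,0,-1.]);return np.stack([np.cross(y,z),y,z],1)
def pick(xy,z,ang,hover=.09,first=False):
    R=ori(ang)
    if first: env.reach([*xy,.22],R)
    else: env.movel([*xy,max(hover,z+.03)],R,rate=.3)
    env.movel([*xy,z],R,rate=.15)
    effector.grasp(15); s=env.sense(); print('grasp w',round(s['gripper_width'],4),'F',s['grasp_force'],'t',round(s['t'],2))
    env.movel([*xy,max(.095,z+.05)],R,rate=.25)
def place(txy,ang,z=.007):
    p=t2w(txy);R=ori(ang)
    env.movel([*p,.095],R,rate=.3); env.movel([*p,z],R,rate=.12)
    effector.release(); env.movel([*p,.095],R,rate=.3); print('placed t',round(env.sense()['t'],2))
E
python3 - <<'E'
import cv2
a=cv2.imread('pics/top0.png')[160:350,90:280];b=cv2.imread('pics/side0.png')[250:400,200:420]
cv2.imwrite('pics/crop.png',cv2.hconcat([cv2.resize(a,(400,400),interpolation=2),cv2.resize(b,(400,400),interpolation=2)]))
E
```

```text
(no output)
```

View pics/crop.png

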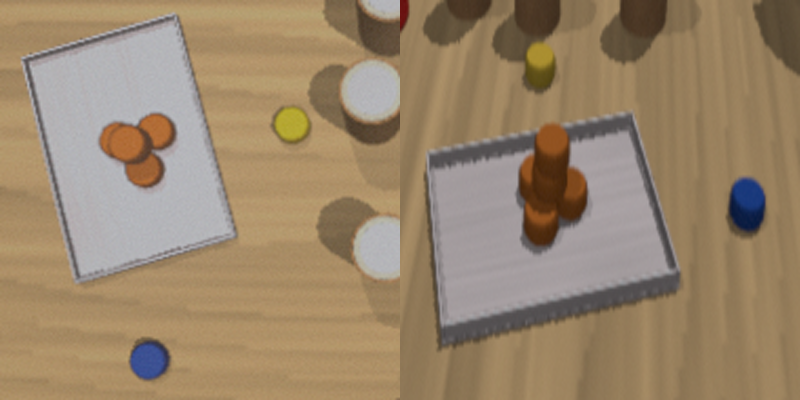

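The crop confirms it: five amber discs in the tray (left panel around (135,145), right panel around (550,185)), with the yellow and blue ones outside it. I start with the two stacked jewels.

```bash
python3 - <<'E'
from h import *
print('heap in tray',w2t([.5195,.229]).round(3))
pick([.5195,.229],.049,YAW,first=True)
place((-.043,.053),YAW)
pick([.5205,.2288],.028,YAW)
place((.043,.053),YAW)
env.movel([*(t2w((0,-.02))+[0,-.0]),.28],rate=.4)
env.movel([.42,.05,.28],rate=.4)
for c in ('top','side'):
    im,d=snap(c,c+'1.png');P=cloud(c,d);h=cv2.cvtColor(im,cv2.COLOR_RGB2HSV)
    m=(h[...,0]>6)&(h[...,0]<20)&(h[...,1]>130)&(abs(P[...,0]-.524)<.12)&(abs(P[...,1]-.243)<.11)&(P[...,2]>.0225)
    m=cv2.erode(m.astype(np.uint8),np.ones((2,2)))
    n,l,st,ce=cv2.connectedComponentsWithStats(m)
    for i in range(1,n):
        if st[i,4]>30: q=P[l==i]; print(c,st[i,4],((q.max(0)+q.min(0))/2).round(4),np.median(q[:,2]).round(4),w2t((q.max(0)+q.min(0))/2).round(4))
    for r in tip_of(c,'jewel1')[:8]: print(' ',round(r['score'],2),np.round(r['at'],3),w2t(r['at']).round(3))
print(env.sense()['t'])
E
```

```text
heap in tray [-0.009 -0.012]
grasp w 0.0351 F 14.999993947567418 t 5.95
placed t 8.96
grasp w 0.0357 F 15.000037348363549 t 10.82
placed t 13.93
top 111 [0.5483 0.3051 0.0256] 0.0254 [0.0415 0.0521]
top 52 [0.5408 0.2146 0.026 ] 0.0252 [ 0.0074 -0.032 ]
top 51 [0.5343 0.2473 0.0256] 0.0257 [0.011  0.0011]
  0.69 [0.549 0.31  0.01 ] [0.044 0.057]
  0.48 [0.542 0.208 0.014] [ 0.007 -0.038]
  0.44 [0.528 0.251 0.013] [0.006 0.006]
side 272 [0.5307 0.2341 0.0255] 0.0252 [ 0.0036 -0.0104]
side 139 [0.5009 0.2263 0.0255] 0.0253 [-0.0272 -0.009 ]
side 175 [0.4671 0.2835 0.0255] 0.0253 [-0.0425  0.0556]
side 183 [0.5485 0.3106 0.0264] 0.0254 [0.0433 0.0573]
  0.89 [0.47  0.279 0.013] [-0.041  0.051]
  0.88 [0.554 0.305 0.014] [0.047 0.051]
  0.81 [0.319 0.212 0.013] [-0.205  0.032]
  0.72 [0.541 0.212 0.013] [ 0.007 -0.034]
  0.63 [0.527 0.254 0.014] [0.006 0.009]
  0.59 [0.501 0.221 0.014] [-0.028 -0.014]
  0.53 [0.549 0.082 0.015] [-0.024 -0.161]
15.8167
```

View pics/top1.png

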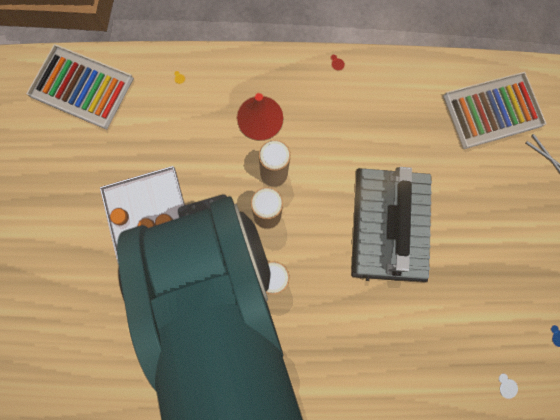

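The top view is partly blocked by the arm. It shows jewel4 placed at (119,216) and the triangle still in place at (147,225) and (163,220). The side camera shows all five amber jewels lying flat: two placed and three in the triangle. Moving A aside and B by about 2 cm is enough, so C can stay where it is.

```bash
python3 - <<'E'
from h import *
D=np.deg2rad
def off(a,deg,o): return t2w(np.array(a)+o*np.array([-np.sin(D(deg)),np.cos(D(deg))]))
A=w2t([.541,.2125]);B=w2t([.528,.252]);print(A,B,w2t([.501,.2205]))
env.movel([*off(A,15,-.005),.15],ori(YAW+D(15)),rate=.4)
pick(off(A,15,-.005),.007,YAW+D(15))
place((.040,-.058),YAW)   # grip is 5 mm off the jewel centre -> jewel near y=-.053
pick(off(B,-10,.006),.007,YAW+D(-10))
place((.026,.014),YAW+D(-14))
env.movel([*t2w((.026,.014)),.2],rate=.4)
env.movel([.5,-.06,.26],rate=.5)
for c in ('side','top'):
    im,d=snap(c,c+'2.png');P=cloud(c,d);h=cv2.cvtColor(im,cv2.COLOR_RGB2HSV)
    m=(h[...,0]>6)&(h[...,0]<20)&(h[...,1]>130)&(abs(P[...,0]-.524)<.12)&(abs(P[...,1]-.243)<.11)&(P[...,2]>.0225)
    n,l,st,ce=cv2.connectedComponentsWithStats(m.astype(np.uint8))
    for i in range(1,n):
        if st[i,4]>30: q=P[l==i]; print(c,st[i,4],np.percentile(q[:,2],[10,50,90]).round(4),w2t((q.max(0)+q.min(0))/2).round(4))
print(env.sense()['t'])
E
```

```text
[ 0.00697005 -0.0341161 ] [0.00630446 0.00746282] [-0.02884139 -0.01458302]
grasp w 0.0351 F 15.000062640756369 t 18.97
placed t 22.14
grasp w 0.0354 F 15.000097998417914 t 24.14
placed t 27.15
side 167 [0.0237 0.0253 0.0267] [ 0.0406 -0.049 ]
side 166 [0.0236 0.0253 0.0268] [-0.0264 -0.0101]
side 190 [0.0237 0.025  0.0268] [0.025  0.0083]
side 204 [0.0236 0.0253 0.0267] [-0.0418  0.0544]
side 216 [0.0239 0.0253 0.0267] [0.0438 0.0566]
top 194 [0.0236 0.0252 0.0274] [ 0.0391 -0.0519]
top 173 [0.0234 0.0253 0.0271] [0.042  0.0543]
top 175 [0.0232 0.0251 0.0272] [0.0231 0.0058]
top 191 [0.0237 0.0256 0.0274] [-0.0282 -0.0131]
top 206 [0.0235 0.0254 0.0273] [-0.0436  0.0521]
28.5833
```

View pics/side2.png

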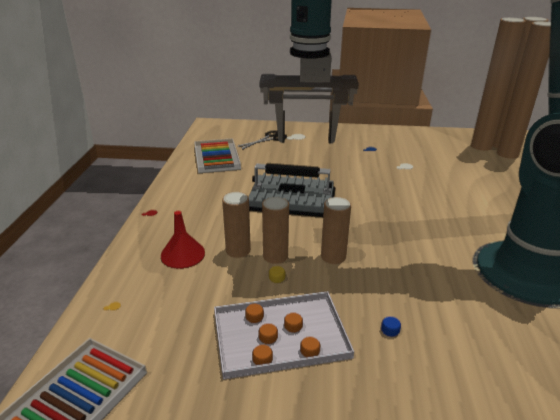

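The side view shows the five jewels apart and flat at (254,313), (293,322), (268,334), (262,354) and (310,347). The tubes, the funnel and the blue and yellow discs haven't moved. Next is the lamp.

```bash
python3 - <<'E'
from h import *
D=np.deg2rad; LY=D(-3.6); L=[.5407,-.2562]
env.reach([*L,.2],ori(LY+np.pi/2))
R=ori(LY+np.pi/2)
env.movel([*L,.069],R,rate=.12)
effector.grasp(50); s=env.sense(); print('w',s['gripper_width'],s['grasp_force'],s['t'])
env.movel([*L,.255],rate=.1)
s=env.sense();print(np.round(s['wrist_force'],2),np.round(s['moment'],2),s['gripper_width'])
R2=ori(YAW+np.pi/2)
env.movel([.535,0,.26],R,rate=.15)
env.movel([*TR,.255],R2,rate=.15)
env.pause(.3)
s=env.sense();print(s['t'],np.round(s['ee_pos'],4),s['gripper_width'])
for c in ('side','top'):
    im,d=snap(c,c+'3.png');P=cloud(c,d)
    x,y,z=np.moveaxis(P,-1,0)
    m=(np.hypot(x-TR[0],y-TR[1])<.16)&(z>.17)&(z<.232)
    print(c,np.percentile(z[m],[1,5,50]).round(4),cv2.minAreaRect(P[m][:,:2].astype(np.float32)))
    for n in ('lamp','lamp_grip'):
        for r in tip_of(c,n)[:1]: print(n,r['score'],np.round(r['at'],4),w2t(r['at']).round(4))
E
```

```text
w 0.023527964205859796 49.99884366989136 32.2083
[-0.61  0.3  -7.83] [ 0.07 -0.13  0.  ] 0.023723639115623064
38.15 [0.5243 0.2426 0.255 ] 0.023392769653047506
side [0.1894 0.1937 0.2181] ((0.5211508274078369, 0.24361640214920044), (0.23548473417758942, 0.15822817385196686), 17.1638240814209)
lamp 0.62 [0.5265 0.2443 0.184 ] [0.0026 0.0006]
lamp_grip 0.72 [0.5265 0.2451 0.2749] [0.0028 0.0013]
top [0.1915 0.1936 0.2173] ((0.5839123129844666, 0.22143808007240295), (0.12646381556987762, 0.08407319337129593), 16.98985481262207)
```

View pics/side3.png

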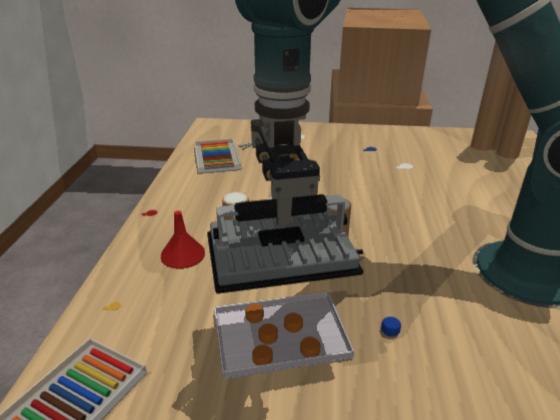

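The side view shows the lamp held level and square above the tray at (283,250). The tubes and funnel stand, and the jewels are unchanged. I lower it now.

```bash
python3 - <<'E'
from h import *
env.movel([*TR,.109],ori(YAW+np.pi/2),rate=.07)
env.pause(.5)
s=env.sense();print(s['t'],np.round(s['ee_pos'],4),np.round(s['wrist_force'],2),s['grasp_force'],np.abs(s['joint_velocities']).max())
im,d=snap('side','side4.png');P=cloud('side',d);x,y,z=np.moveaxis(P,-1,0)
m=(np.hypot(x-TR[0],y-TR[1])<.16)&(z>.035)&(z<.078)
print(np.percentile(z[m],[1,5]).round(4),cv2.minAreaRect(P[m][:,:2].astype(np.float32)))
m&=(z<.072)&(z>.066); A=np.c_[x[m],y[m],np.ones(m.sum())];print(m.sum())
# low points of the two ends of the near long side
for lo,hi in ((-.12,-.08),(-.02,.02),(.08,.12)):
    t=(P[...,:2]-TR)@ex; k=(t>lo)&(t<hi)&(np.hypot(x-TR[0],y-TR[1])<.16)&(z>.03)&(z<.09)&((P[...,:2]-TR)@ey>.07)
    print(lo,np.percentile(z[k],[2,50,98]).round(4))
for n in ('lamp','lamp_grip'):
    for r in tip_of('side',n)[:1]: print(n,np.round(r['at'],4),w2t(r['at']).round(4))
for r in tip_of('side','tube1')[:3]: print(np.round(r['at'],3))
E
```

```text
41.1833 [0.5242 0.243  0.109 ] [ 0.51  0.76 -6.89] 49.99602913856506 0.0015913174466960702
[0.0433 0.0473] ((0.5212135910987854, 0.24404709041118622), (0.23525787889957428, 0.15969392657279968), 17.233139038085938)
1772
-0.12 [0.0433 0.0542 0.0738]
-0.02 [0.0431 0.056  0.0735]
0.08 [0.0424 0.0531 0.0737]
lamp [0.5264 0.2449 0.042 ] [0.0027 0.0012]
lamp_grip [0.5258 0.2444 0.1287] [0.0019 0.0009]
[ 0.649 -0.008  0.   ]
[ 0.429 -0.008  0.   ]
```

View pics/side4.png

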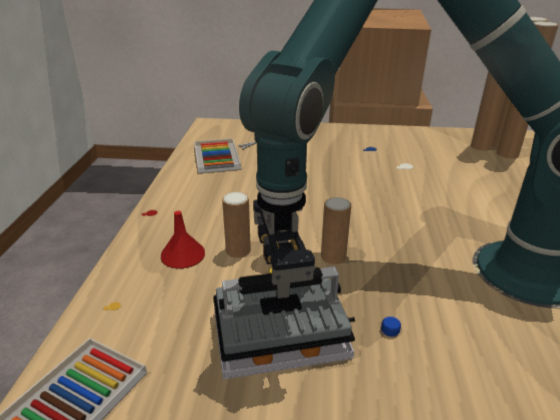

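The side view shows the lamp at (283,320), level and square, hovering about 2 cm above the tray rim and clear of the jewels. Tube1, tube3 and the funnel are in place; the arm hides tube2.

```bash
python3 -c "
from h import *
print(workorder.finish_job())"
```

```text
the job is handed in; nothing more can be done
None
```

The job is handed in at about 41 s of the 72 s allowed: all five jewels lie flat and apart in the tray, and the lamp is held level, centred to about 3 mm and about 2 cm above the rim; the verdict was not reported, and tube2 was hidden behind the arm in the last picture.

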